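Press a pill card: carrier home, lever down four clicks, hold

ROBOT

A 7-joint arm with a two-finger parallel gripper is mounted at the origin on the work surface. World frame = base frame: x ahead of the robot, y to its left, z up, the work surface at z = 0. Lengths are in m, angles in rad, forces in N, time in s.
With the tool pointing down it reaches from about 0.4 to 0.85 m from the base axis. Payload 10.4 kg.
Tool frame: the origin (TCP) lies on the mounting face of the last link; the fingertips stand r.tips_ahead ahead of it and the grasp point (between the pads) lies 164 mm ahead of it (r.tips_ahead is the distance from the TCP to the fingertips, in m); z points along the fingers, y is the line along which they close (so a half turn about z gives the same grasp; the last joint's range is limited). The gripper opens to 87 mm and grips with 3 to 60 N. Pads are 19 mm wide; open, the fingers measure 117 mm over their backs; the gripper's body (75 mm by 190 mm) begins 51 mm behind the grasp point.
Start: joints at [-1.285, 0.332, -0.065, 1.46, 0.022, 1.35, -0.088], TCP at [0.19, 0.595, 0.405] pointing down, gripper open.
Joint ranges: [-2.6, 2.6], [-0.5, 2.12], [-1.47, 1.34], [0.16, 2.42], [-1.27, 4.41], [0.06, 2.06], [-2.6, 2.6]. Speed limits (rad/s): [2.22, 2.22, 2.79, 2.79, 3.14, 3.14, 3.14].

INTERFACE

Orientations are given as a unit quaternion [x, y, z, w].
In Python, from bench import telemetry, imaging, job, r gives the robot as it stands.
- The arm moves only by the tool move_arm, never from a script. Its argument "steps" is a list of rows, each an object of numbers: "dx", "dy", "dz": the shift along the tool's x, y, z in cm; "spin": the turn about the tool's z in rad. In form: [{"dx": .., "dy": .., "dz": .., "spin": ..}, ...]. A call has 1 to 12 rows; each row shifts and turns the commanded pose from where the row before left it, along the tool's axes as they then stand; what a row does not reach is not made up. A row lasts 1/10 s, in which the tool goes at most 50 mm and 8.59 degrees, less where a joint would pass 70% of its speed; a pose out of reach is approached as far as the arm can. A call with a gripper value outside its range is refused whole. "claw" is the finger opening in cm, from 0 to 8.7, set as the call begins (left out, the last holds). The fingers move at their own pace and stop on an object; "squeeze" is the grip in N (left out, the last holds). Time passes only in rows, so rows that do not move let the fingers close. It gives the time, the measured TCP pose, the force, the opening and the grip force at its end, in the units of the state.
- telemetry.read_state(): the state, without advancing time (a new reading comes with each control period).
- imaging.camera(name): name is "side" or "top" or "wrist"; returns a dict with "img" (480x640x3 uint8, red, green, blue), "camera_matrix" (3x3 intrinsics, pixels), "D" ([k1, k2, p1, p2, k3] as OpenCV has them; the pictures are not rectified), "R" (3x3) and "t" (3): a world point X has camera coordinates R X + t. Camera axes: x right, y down, z forward; pixel columns grow to the right and rows downward; lengths in m; the calibration is good to about 2 mm. A picture is of the moment at which its call begins. There is no depth.
- job.close_job(): hands the job in; it is judged then, once.
The state is a dict: "time": time; "joint_positions": joint angles; "joint_vel": joint speeds; "joint_torque": joint torques, N m; "ee_pos": TCP position; "eef_rot": TCP orientation; "ft_force": force on the tool from outside, world axes, zero at the start; "torque": the same for the moment, N m; "width": finger opening in m; "grip_force": force on a finger pad.
Only numpy, scipy, OpenCV 4.12 (cv2) and the standard library are available. Lean on these libraries where they do the work, as an engineer would, in place of code of your own. Each camera call takes 0.05 s, during which the arm holds its last target. There are 200 camera calls.

TASK

Close up the loaded pill card in the card press: push its carrier all the way in under the platen, then pull the press's side lever down exactly four clicks from its raised rest, without going over into a fifth, and finish while still holding it down there with the gripper - the lever springs back up if you let go. Do not work the lever before the carrier is fully home, and leave the other things on the counter where they are.

Things in the scene. Friction and masses are not known exactly. Their poses are not given: they have to be found in the camera images.
- press: Pill-card press, fixed to the counter: white base plate (22 mm high, x -235 to 130, y -115 to 115 mm), two white cheeks with a crosshead block (x -50 to 90, y -111 to 111, top at 215 mm; two steel guide pins stand 31 mm out of it) over an aluminium platen. Origin on the counter below the cheeks; +x from its front (the carrier's side, towards the robot) to its back, +y to its left, +z up.
- carrier (a joint): How far the carrier is pushed in, m: 0 fully out, 0.12 fully home against its stop. It runs along the press's +x on two rails, with about 2.5 N of friction, and stays where it is left. The carrier is an aluminium plate 240 x 146 mm, top 36 mm above the counter, with a white card 114 x 136 mm clipped in its nest; home, the card lies under the platen.
- carrier_knob (a point): Centre of the top of the carrier's upright black knob, 86 mm above the counter. The knob is round about the vertical, 26 mm across and 50 mm tall, at the front end of the carrier plate, on the press's centre line: x = -260 mm in the press frame when fully out, -140 mm when home.
- lever (a joint): Angle of the side lever, rad: 0 raised at rest (45 degrees above level, leaning to the front), growing as its grip is pulled forward and down, 0.78 (level) at the end of travel. A sprung roller clicks over pins on the lever's disc every 0.13 rad, 25 mm at the grip: seated in the first click at 0.13, in the fourth at 0.52. A return spring takes it back to 0 when it is let go.
- lever_arm: The lever with its click disc, a steel disc 152 mm across. Its frame lies on the pivot axis, close to the cheek, parallel to the press's frame at rest and turning with the lever. The arm is a flat steel bar (22 x 8 mm) that ends in a straight round black grip in line with it.
- lever_grip (a point): Middle of the lever's grip, on its centre line, 190 mm from the pivot and, at rest, 294 mm above the counter. The grip is straight and round, 26 mm across, 111 mm long, along the line from the pivot. It stands right of the press (y = -165 mm in its frame), 47 mm clear of the cheek.
- lever_pivot (a point): Point on the lever's pivot axis in the plane of the arm: x 20, y -165, z 160 mm in the press frame; the axis runs along the press's y. Felt at the grip: leaving each click the pull jumps up, then falls away by 5 to 10 N until the roller drops into the next notch. At the fourth click the spring pulls back with 10 to 12 N; moving on from there takes about 15 N, a few more if the grip is pinched hard.
- count_tray: White counting tray 180 x 150 x 24 mm with green-and-white capsules, on the counter left of the carrier. Origin at the centre of its underside, as for all the loose things. Leave alone.
- spatula: Spatula with a dark wooden handle, 195 mm long, lying on the counter right of the vials. Leave alone.
- stock_bottle: White stock bottle, 86 mm across, 165 mm tall, standing left of the press beyond the tray. Leave alone.
- vial_tall: Amber vial with a white cap, 35 mm across, 85 mm tall, standing right of the carrier. Leave alone.
- vial_short: Amber vial with a white cap, 35 mm across, 62 mm tall, standing on the counter near the lever, lower than the grip's path. Leave alone.
- stamp: Black self-inking stamp 36 x 70 x 97 mm, standing right of the press. Leave alone.
- pen: Black pen 136 mm long, lying on the counter in front of the press, a little to the right. Leave alone.
- card_stack: Stack of white blank cards 114 x 136 x 16 mm, lying left of the press. Leave alone.

How it is judged:
On the way, in this order (a step that is already met when the one before it is completed fails the run):
1. the carrier is pushed fully home under the platen while the lever is still up (value of joint carrier above 0.115 m and value of joint lever below 0.06 rad), for 0.2 s.
2. the lever is down at its fourth click, held by the fingers (value of joint lever between 0.465 and 0.575 rad and value of joint carrier above 0.115 m and contact force between the fingers and lever_arm above 2 N), for 0.3 s.
At the end, for the whole second after the job is handed in: The gripper is still holding the lever (more than 2 N between fingers and lever) at its fourth click, 0.52 rad within 0.055 rad, at rest, with the carrier home within 5 mm (all of step 2 and velocity of joint lever between -0.1 and 0.1 rad/s); the arm keeps its last pose, push and grip.
It fails at once if the lever is pulled over into the fifth click (value of joint lever above 0.6 rad).
It fails at once if the lever is worked while the carrier is not home (value of joint lever above 0.09 rad and value of joint carrier below 0.112 m).
It fails at once if another thing on the counter is moved by more than 30 mm (distance of any of count_tray, spatula, stock_bottle, vial_tall, vial_short, stamp, pen, card_stack from where it was at the start of the episode above 0.03 m).
It also fails if it takes over 72 s, if anything falls off the work surface, if the arm or the gripper's body presses on something with over 40 N, if the wrist force passes 120 N, or if a joint passes its speed limit or range.

## Working session

There is one attempt and no reset: what is moved stays moved. The work goes in short steps, Python scripts to look and compute and a tool call to move; the robot and the scene stay as the last step left them, time stands still between calls to the robot, and variables do not carry over. Pictures are saved under pics/ and viewed, at most 10 in all, crops included, and the job is handed in when it is done.

Besides the shell and the picture viewer there is one more tool, called as name(argument=value, ...) on one line, values as JSON. move_arm: Moves the arm, as the interface text tells. Its arguments: {"type":"object","properties":{"steps":{"type":"array","items":{"type":"object","properties":{"dx":{"type":"number"},"dy":{"type":"number"},"dz":{"type":"number"},"spin":{"type":"number"}}}},"claw":{"type":"number"},"squeeze":{"type":"number"}},"required":["steps"]}

```bash
mkdir -p pics
python3 - <<'E'
from bench import telemetry, imaging, r
import cv2, numpy as np, pickle
print(r.tips_ahead); s=telemetry.read_state(); print(s['ee_pos'],s['eef_rot'],s['time'],s['width'])
for n in ['side','top']:
    c=imaging.camera(n); pickle.dump(c,open(n+'0.pkl','wb'))
    cv2.imwrite(f'pics/{n}0.png',c['img'][:,:,::-1]); print(n,-c['R'].T@c['t'],c['R'].tolist())
E
```

```text
0.1822
[0.18987166 0.59532196 0.40395579] [ 1.53747049e-01  9.88109978e-01 -7.14702365e-04 -7.90582379e-05] 0.0 0.08679734869170029
side [ 0.50777242 -0.67438222  0.93355243] [[0.9934421284245465, -0.11330726223016574, 0.01530365306752536], [-0.06778810016089237, -0.6914828035657493, -0.7192053294083881], [0.09207339978453895, 0.7134514676547774, -0.6946290321843457]]
top [0.46112729 0.08124817 1.35498243] [[-0.02951851229346444, -0.9995642242216708, -0.0001381597279474023], [-0.9940339815455186, 0.02936971551649846, -0.10504219791704553], [0.10500048078339645, -0.0029633539460860183, -0.9944677559220542]]
```

View pics/side0.png

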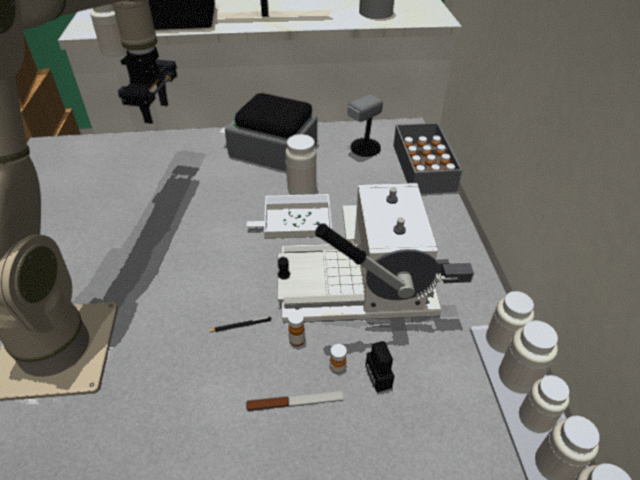

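View pics/top0.png

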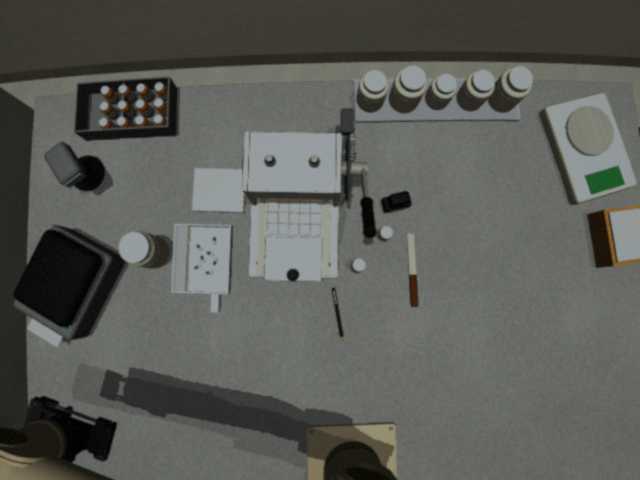

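The side view shows the knob top at about (284,262) and the grip from (320,228) to (363,258). The top view shows the knob at (292,274), the grip from (367,198) to (369,237), and the guide pins at (270,160) and (314,160). Next I'll measure these with masks.

```bash
cat > h.py <<'E'
import cv2, numpy as np, pickle
def ray(c,p):
    u=cv2.undistortPoints(np.array([[p]],float),c['camera_matrix'],np.array(c['D']))[0,0]
    d=c['R'].T@np.array([u[0],u[1],1]); return -c['R'].T@c['t'],d/np.linalg.norm(d)
def plane(c,p,z):
    o,d=ray(c,p); return o+d*(z-o[2])/d[2]
def tri(c1,p1,c2,p2):
    o1,d1=ray(c1,p1);o2,d2=ray(c2,p2)
    a,b=np.linalg.lstsq(np.array([d1,-d2]).T,o2-o1,rcond=None)[0]
    return (o1+a*d1+o2+b*d2)/2, np.linalg.norm(o1+a*d1-o2-b*d2)
def dark(c,box,th=60):
    x0,y0,x1,y1=box; g=c['img'].max(2)[y0:y1,x0:x1]
    n,l,s,ce=cv2.connectedComponentsWithStats((g<th).astype(np.uint8))
    i=1+np.argmax(s[1:,4]); ys,xs=np.where(l==i)
    return np.c_[xs+x0,ys+y0].astype(float)
E
python3 - <<'E'
from h import *
S=pickle.load(open('side0.pkl','rb'));T=pickle.load(open('top0.pkl','rb'))
for n,c,b in [('knobT',T,(280,262,305,285)),('gripT',T,(358,192,378,242)),('knobS',S,(274,254,294,282)),('gripS',S,(310,220,368,266))]:
    p=dark(c,b,50); m=p.mean(0); print(n,len(p),m,p.min(0),p.max(0))
    if 'grip' in n:
        _,_,vt=np.linalg.svd(p-m); t=(p-m)@vt[0]; print('ends',m+vt[0]*t.min(),m+vt[0]*t.max())
p=dark(T,(280,262,305,285),50); print('knob z.08',plane(T,p.mean(0),.08))
for n,b in [('p1',(260,150,280,170)),('p2',(304,150,324,170))]:
    q=dark(T,b,110); print(n,len(q),q.mean(0),plane(T,q.mean(0),.235))
print('S knob top',plane(S,(284,260),.086))
# crosshead top / base outline
g=T['img'].max(2)[120:290,235:345]; 
for y in range(134,282,8): print(y,''.join('%4d'%v for v in T['img'].max(2)[y,240:352:4]))
E
```

```text
knobT 91 [292.45054945 274.71428571] [288. 270.] [297. 280.]
gripT 475 [367.85684211 217.65473684] [361. 196.] [376. 238.]
ends [365.73201456 195.83136282] [369.83927738 238.01564872]
knobS 180 [283.11666667 268.15555556] [278. 258.] [288. 278.]
gripS 683 [340.56954612 243.59736457] [316. 224.] [365. 263.]
ends [317.28276559 227.48130511] [364.08757281 259.87346232]
knob z.08 [0.50456276 0.1386164  0.08      ]
p1 81 [270.07407407 161.80246914] [0.75083046 0.17535451 0.235     ]
p2 75 [313.97333333 162.78666667] [0.74549137 0.07789282 0.235     ]
S knob top [0.5092909 0.1387368 0.086    ]
134  113 121 147 157 156 159 161 159 159 160 158 157 159 158 156 154 157 158 154 151 156 155 154 155 121 136  17  22
142  114 141 147 159 158 159 159 157 156 162 159 159 160 160 158 157 157 161 157 156 157 160 160 161 128 154  57  32
150  112 140 151 157 159 159 158 160 158 159 157 159 160 161 163 160 161 158 160 161 163 159 161 159 121 150  79  34
158  112 140 120 160 159 156 128 137  72 151 160 161 163 161 158 159 158 148 132 132 154 159 159 158 123 135  49  38
166  113 151 111 162 158 162 158  88 
[... 1017 characters left out ...]
38  110 112 108 159 162 152 142 159 159 157 155 157 151 153 157 153 153 156 153 154 157 152 153 162 154  91 107 106
246  110 107 107 161 159 149 144 159 163 158 160 160 160 163 162 158 158 159 160 159 153 151 154 160 154 108 105 108
254  102 109 105 163 161 150 141 161 163 158 159 160 158 160 162 159 163 160 162 160 159 154 149 158 153 107 109 112
262  106 108 111 160 130 154 149 158 159 159 159 160 159 160 157 161 160 156 160 161 158 156 143 160 152 109 109  94
270  105 110 127 162 155 154 133 160 158 160 157 157 107  30  69 156 161 159 160 159 150 156 155 159 154 108 104 107
278  110 112 111 106 109 108 118 156 159 159 160 158  56  22  45 161 160 159 159 158 141  99 103 111 101 107 108 110
```

Run:
```python
from h import *
S=pickle.load(open('side0.pkl','rb'));T=pickle.load(open('top0.pkl','rb'))
A=[(365.73,195.8),(369.84,238.0),(367.86,217.65)];B=[(364.1,259.9),(317.3,227.5),(340.57,243.6)]
P=[tri(T,a,S,b) for a,b in zip(A,B)]
for p in P: print(p)
d=P[1][0]-P[0][0]; print('len',np.linalg.norm(d),'yaw',np.arctan2(-d[1],-d[0]),'elev',np.arctan2(d[2],np.hypot(*d[:2])))
print(tri(T,(292.45,274.7),S,(283.1,268.2)))
for n,p,z in [('vshort',(386,233),.062),('vtall',(358,265),.085),('stamp',(398,201),.097)]: print(n,plane(T,p,z))
```

```text
(array([ 0.66171308, -0.03221039,  0.24950203]), np.float64(0.006680446802970136))
(array([ 0.56730994, -0.02830136,  0.33557323]), np.float64(0.006570927482355725))
(array([ 0.61168143, -0.03034011,  0.29432849]), np.float64(0.0019259655840576885))
len 0.1278103431446331 yaw -0.04138414628986679 elev 0.7388376104049018
(array([0.50562995, 0.13964387, 0.05742305]), np.float64(0.000524563673647171))
vshort [ 0.60308418 -0.09908042  0.062     ]
vtall [ 0.52344015 -0.02333478  0.085     ]
stamp [ 0.67805928 -0.12770399  0.097     ]
```

move_arm(steps=[{"spin": -0.13},{"spin": -0.13},{"dx": -2.3,"dy": -3.7},{"dx": -2.3,"dy": -3.7},{"dx": -2.3,"dy": -3.7},{"dx": -2.3,"dy": -3.7},{"dx": -2.3,"dy": -3.7},{"dx": -2.3,"dy": -3.7},{"dx": -2.3,"dy": -3.7},{"dx": -2.3,"dy": -3.7},{"dx": -2.3,"dy": -3.7},{"dx": -2.3,"dy": -3.7}], claw=0, squeeze=20)

```text
$.steps[0]: bad value
```

move_arm(steps=[{"dx": 0,"dy": 0,"dz": 0,"spin": -0.13},{"dx": 0,"dy": 0,"dz": 0,"spin": -0.13},{"dx": -2.3,"dy": -3.7,"dz": 0,"spin": 0},{"dx": -2.3,"dy": -3.7,"dz": 0,"spin": 0},{"dx": -2.3,"dy": -3.7,"dz": 0,"spin": 0},{"dx": -2.3,"dy": -3.7,"dz": 0,"spin": 0},{"dx": -2.3,"dy": -3.7,"dz": 0,"spin": 0},{"dx": -2.3,"dy": -3.7,"dz": 0,"spin": 0},{"dx": -2.3,"dy": -3.7,"dz": 0,"spin": 0},{"dx": -2.3,"dy": -3.7,"dz": 0,"spin": 0},{"dx": -2.3,"dy": -3.7,"dz": 0,"spin": 0},{"dx": -2.3,"dy": -3.7,"dz": 0,"spin": 0}], claw=0, squeeze=20)

```text
time: 1.3
ee_pos: [0.402, 0.2128, 0.4046]
eef_rot: [0.024, 1.0, 0.0, -0.0]
ft_force: [1.2, 0.5, 0.0]
width: 0.0026
grip_force: 0.0
```

move_arm(steps=[{"dx": -0.8,"dy": -1.8,"dz": 2,"spin": 0},{"dx": -0.8,"dy": -1.8,"dz": 3,"spin": 0},{"dx": -0.8,"dy": -1.8,"dz": 3,"spin": 0},{"dx": -0.8,"dy": -1.8,"dz": 3,"spin": 0},{"dx": 0,"dy": 0,"dz": 3,"spin": 0},{"dx": 0,"dy": 0,"dz": 1.5,"spin": 0},{"dx": 0,"dy": 0,"dz": 0,"spin": 0}])

```text
time: 2.0
ee_pos: [0.4291, 0.1407, 0.2477]
eef_rot: [0.025, 1.0, -0.001, -0.002]
ft_force: [-0.1, -0.4, 0.8]
width: 0.0003
grip_force: 0.0
```

Run:
```python
from bench import imaging
import cv2
a=imaging.camera('side')['img'][200:360,220:460,::-1]; b=imaging.camera('top')['img'][120:300,220:460,::-1]
cv2.imwrite('pics/pre.png',cv2.vconcat([cv2.resize(a,(480,320)),cv2.resize(b,(360,270)).copy() if 0 else cv2.copyMakeBorder(cv2.resize(b,(360,270)),0,0,0,120,0)]))
```

```text
(no output)
```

View pics/pre.png

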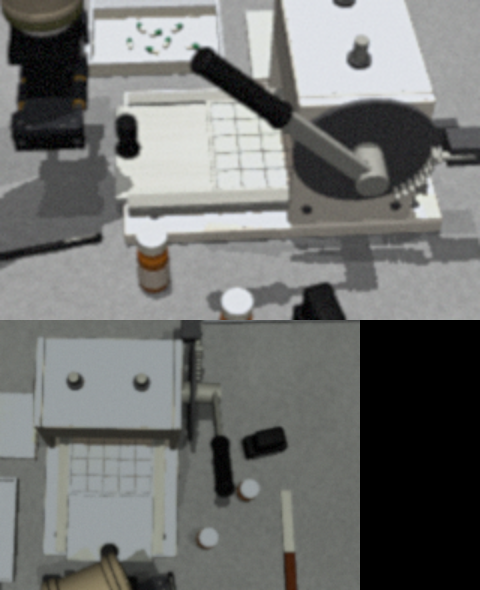

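The fingers stand about 5 cm in front of the knob, roughly in line with it: in the crop the fingers are at (50,140) and the knob at (127,135). Next is the push along the press x axis.

move_arm(steps=[{"dx": -1,"dy": 0,"dz": 0,"spin": 0},{"dx": -1.5,"dy": 0,"dz": 0,"spin": 0},{"dx": -1.5,"dy": 0,"dz": 0,"spin": 0},{"dx": -1,"dy": 0,"dz": 0,"spin": 0},{"dx": -1,"dy": 0,"dz": 0,"spin": 0},{"dx": -1,"dy": 0,"dz": 0,"spin": 0},{"dx": -1,"dy": 0,"dz": 0,"spin": 0},{"dx": -1,"dy": 0,"dz": 0,"spin": 0},{"dx": -1,"dy": 0,"dz": 0,"spin": 0},{"dx": -1,"dy": 0,"dz": 0,"spin": 0},{"dx": 0,"dy": 0,"dz": 0,"spin": 0}])

```text
time: 3.2
ee_pos: [0.5413, 0.1355, 0.2498]
eef_rot: [0.025, 1.0, -0.0, 0.001]
ft_force: [0.6, 0.1, 0.5]
width: 0.0008
grip_force: 0.0
```

move_arm(steps=[{"dx": -0.5,"dy": 0,"dz": 0,"spin": 0},{"dx": -0.5,"dy": 0,"dz": 0,"spin": 0},{"dx": -0.5,"dy": 0,"dz": 0,"spin": 0},{"dx": -0.5,"dy": 0,"dz": 0,"spin": 0}])

```text
time: 3.6
ee_pos: [0.5601, 0.1346, 0.2495]
eef_rot: [0.024, 1.0, -0.0, -0.0]
ft_force: [-2.5, -1.3, -0.2]
width: 0.0007
grip_force: 1.4
```

Run:
```python
from bench import imaging
import cv2
a=imaging.camera('side')['img'][200:360,220:460,::-1]
cv2.imwrite('pics/push.png',cv2.resize(a,(480,320)))
```

```text
(no output)
```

View pics/push.png

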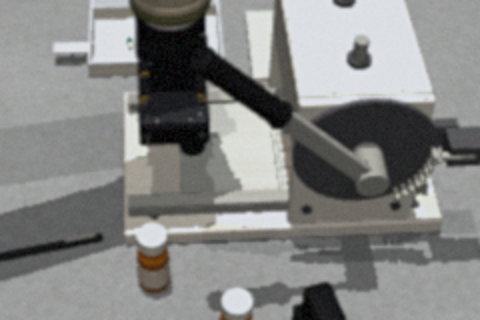

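The knob, now at about (193,140) in the crop, is being pushed in and the force is near 2.5 N. I'll keep going in small steps until the stop.

move_arm(steps=[{"dx": -0.3,"dy": 0,"dz": 0,"spin": 0},{"dx": -0.3,"dy": 0,"dz": 0,"spin": 0},{"dx": -0.3,"dy": 0,"dz": 0,"spin": 0},{"dx": -0.3,"dy": 0,"dz": 0,"spin": 0}])

```text
time: 4.05
ee_pos: [0.5721, 0.1342, 0.2497]
eef_rot: [0.024, 1.0, 0.0, -0.0]
ft_force: [-3.2, -1.3, -0.2]
width: 0.0003
grip_force: 1.3
```

move_arm(steps=[{"dx": -0.3,"dy": 0,"dz": 0,"spin": 0},{"dx": -0.2,"dy": 0,"dz": 0,"spin": 0},{"dx": -0.2,"dy": 0,"dz": 0,"spin": 0}])

```text
time: 4.35
ee_pos: [0.5757, 0.1343, 0.2491]
eef_rot: [0.024, 1.0, -0.0, -0.006]
ft_force: [-37.6, -3.2, 26.8]
width: -0.0
grip_force: 20.4
```

It has reached the stop. I'll ease off, hold briefly, then back out and rise.

move_arm(steps=[{"dx": 0.2,"dy": 0,"dz": 0,"spin": 0},{"dx": 0,"dy": 0,"dz": 0,"spin": 0},{"dx": 0,"dy": 0,"dz": 0,"spin": 0}])

```text
time: 4.65
ee_pos: [0.5747, 0.1343, 0.2491]
eef_rot: [0.024, 1.0, -0.0, -0.004]
ft_force: [-20.5, -1.0, 12.3]
width: 0.0002
grip_force: 11.8
```

move_arm(steps=[{"dx": 1,"dy": 0,"dz": 0,"spin": 0},{"dx": 2,"dy": 0,"dz": 0,"spin": 0},{"dx": 2,"dy": 0,"dz": -1,"spin": 0},{"dx": 0,"dy": 0,"dz": -4,"spin": 0},{"dx": 0,"dy": 0,"dz": -4,"spin": 0},{"dx": 0,"dy": 0,"dz": -4,"spin": 0},{"dx": 0,"dy": 0,"dz": -4,"spin": 0},{"dx": 0,"dy": 0,"dz": -4,"spin": 0},{"dx": 0,"dy": 0,"dz": -4,"spin": 0},{"dx": 0,"dy": 0,"dz": -3,"spin": 0},{"dx": 0,"dy": 0,"dz": 0,"spin": 0}], claw=8.7)

```text
time: 5.75
ee_pos: [0.5274, 0.1363, 0.5347]
eef_rot: [0.024, 1.0, 0.002, 0.004]
ft_force: [-0.4, 0.7, -0.5]
width: 0.0802
grip_force: 0.0
```

Run:
```python
from bench import imaging
from h import *
T=imaging.camera('top');S=imaging.camera('side')
pickle.dump((T,S),open('c1.pkl','wb'))
a=cv2.resize(S['img'][200:340,220:460,::-1],(480,280)); b=cv2.resize(T['img'][120:300,220:460,::-1],(480,360))
cv2.imwrite('pics/home.png',cv2.resize(cv2.vconcat([a,b]),(450,600)))
```

```text
(no output)
```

View pics/home.png

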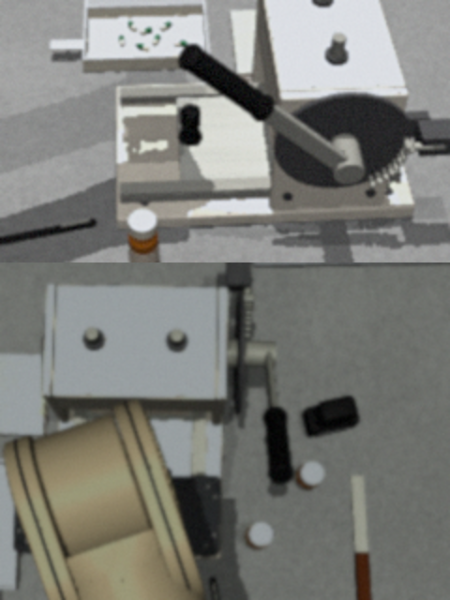

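The carrier is home with the knob deep in, and the lever is still up. Next I'll rise and move over the grip.

move_arm(steps=[{"dx": 0,"dy": 0,"dz": -3,"spin": 0},{"dx": -1.6,"dy": -3.2,"dz": 0,"spin": 0},{"dx": -1.6,"dy": -3.2,"dz": 0,"spin": 0},{"dx": -1.6,"dy": -3.2,"dz": 0,"spin": 0},{"dx": -1.6,"dy": -3.2,"dz": 0,"spin": 0},{"dx": -1.9,"dy": -3.4,"dz": 0,"spin": 0},{"dx": 0,"dy": 0,"dz": 0,"spin": 0},{"dx": 0,"dy": 0,"dz": 0,"spin": 0}])

```text
time: 6.65
ee_pos: [0.6023, -0.0301, 0.5582]
eef_rot: [0.025, 1.0, -0.0, -0.001]
ft_force: [0.4, 0.7, -0.8]
width: 0.0873
grip_force: 0.0
```

Run:
```python
from bench import imaging
from h import *
W=imaging.camera('wrist'); pickle.dump(W,open('w1.pkl','wb'))
cv2.imwrite('pics/w1.png',W['img'][:,:,::-1])
T,S=pickle.load(open('c1.pkl','rb'))
p=dark(S,(310,250,332,282),50); print('knobS',p.mean(0),p.min(0),plane(S,(p[:,0].mean(),p[:,1].min()+3),.086), 'mid',plane(S,p.mean(0),.0575))
```

```text
knobS [320.78571429 266.73076923] [316. 257.] [0.594078   0.13034047 0.086     ] mid [0.5947331  0.13551153 0.0575    ]
```

View pics/w1.png

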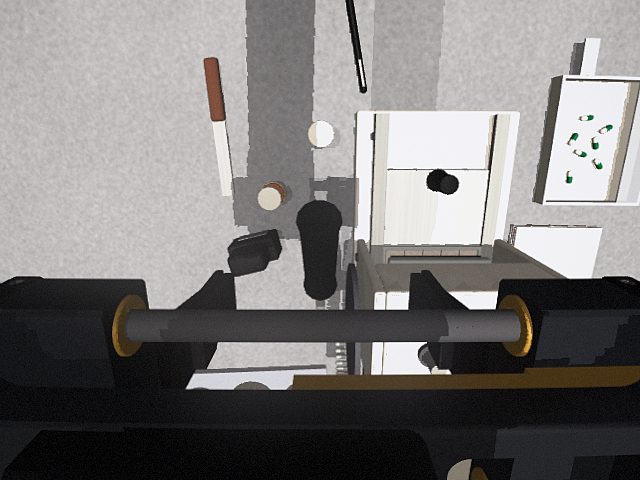

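The wrist view shows the grip at columns 297–342, centred between the fingers (about 225 and 425). The knob triangulates to x ≈ 0.594, so the carrier is home. I'll descend onto the grip.

move_arm(steps=[{"dx": 0,"dy": 0,"dz": 2,"spin": 0},{"dx": 0,"dy": 0,"dz": 2,"spin": 0},{"dx": 0,"dy": 0,"dz": 2,"spin": 0},{"dx": 0,"dy": 0,"dz": 1.5,"spin": 0},{"dx": 0,"dy": 0,"dz": 1,"spin": 0},{"dx": 0,"dy": 0,"dz": 0,"spin": 0}])

```text
time: 7.3
ee_pos: [0.6016, -0.0282, 0.4734]
eef_rot: [0.024, 1.0, 0.0, -0.001]
ft_force: [-0.5, -0.2, -0.5]
width: 0.0868
grip_force: 0.0
```

move_arm(steps=[{"dx": 0,"dy": 0,"dz": 0,"spin": 0},{"dx": 0,"dy": 0,"dz": 0,"spin": 0},{"dx": 0,"dy": 0,"dz": 0,"spin": 0},{"dx": 0,"dy": 0,"dz": 0,"spin": 0},{"dx": 0,"dy": 0,"dz": 0,"spin": 0},{"dx": 0,"dy": 0,"dz": 0,"spin": 0}], claw=1.5, squeeze=25)

```text
time: 7.9
ee_pos: [0.6019, -0.0295, 0.4748]
eef_rot: [0.024, 1.0, 0.0, 0.0]
ft_force: [0.5, 0.6, -0.3]
width: 0.0468
grip_force: 0.0
```

Run:
```python
from bench import imaging
from h import *
S=imaging.camera('side')
cv2.imwrite('pics/grasp.png',cv2.resize(S['img'][120:320,240:480,::-1],(720,600)))
```

```text
(no output)
```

View pics/grasp.png

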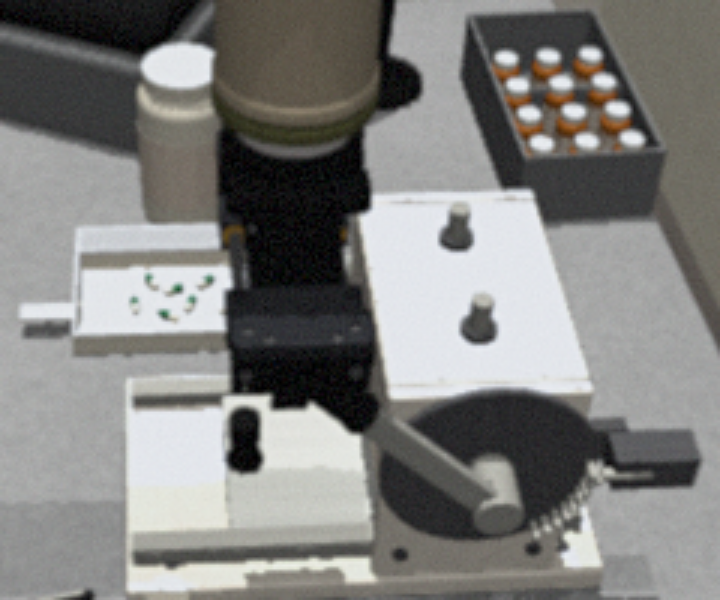

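The fingers straddle the grip around (330,390) and are still closing. I'll lower 5 mm and finish closing.

move_arm(steps=[{"dx": 0,"dy": 0,"dz": 0.5,"spin": 0},{"dx": 0,"dy": 0,"dz": 0,"spin": 0},{"dx": 0,"dy": 0,"dz": 0,"spin": 0},{"dx": 0,"dy": 0,"dz": 0,"spin": 0},{"dx": 0,"dy": 0,"dz": 0,"spin": 0},{"dx": 0,"dy": 0,"dz": 0,"spin": 0}])

```text
time: 8.55
ee_pos: [0.6019, -0.0314, 0.4688]
eef_rot: [0.026, 1.0, -0.001, -0.0]
ft_force: [1.8, -6.7, -4.6]
width: 0.0256
grip_force: 25.0
```

move_arm(steps=[{"dx": 0.47,"dy": 0,"dz": 0.48,"spin": 0},{"dx": 0.44,"dy": 0,"dz": 0.5,"spin": 0},{"dx": 0.43,"dy": 0,"dz": 0.5,"spin": 0},{"dx": 0.4,"dy": 0,"dz": 0.52,"spin": 0},{"dx": 0,"dy": 0,"dz": 0,"spin": 0},{"dx": 0,"dy": 0,"dz": 0,"spin": 0}])

```text
time: 9.15
ee_pos: [0.5846, -0.0306, 0.45]
eef_rot: [0.026, 1.0, -0.001, 0.001]
ft_force: [1.0, -5.9, 1.7]
width: 0.025
grip_force: 25.0
```

move_arm(steps=[{"dx": 0.4,"dy": 0,"dz": 0.54,"spin": 0},{"dx": 0.38,"dy": 0,"dz": 0.55,"spin": 0},{"dx": 0.36,"dy": 0,"dz": 0.56,"spin": 0},{"dx": 0.34,"dy": 0,"dz": 0.56,"spin": 0},{"dx": 0,"dy": 0,"dz": 0,"spin": 0},{"dx": 0,"dy": 0,"dz": 0,"spin": 0}])

```text
time: 9.75
ee_pos: [0.5697, -0.0299, 0.4282]
eef_rot: [0.026, 1.0, -0.001, 0.001]
ft_force: [-0.1, -6.8, 3.3]
width: 0.0251
grip_force: 25.0
```

move_arm(steps=[{"dx": 0.32,"dy": 0,"dz": 0.58,"spin": 0},{"dx": 0.3,"dy": 0,"dz": 0.59,"spin": 0},{"dx": 0.28,"dy": 0,"dz": 0.6,"spin": 0},{"dx": 0.27,"dy": 0,"dz": 0.6,"spin": 0},{"dx": 0,"dy": 0,"dz": 0,"spin": 0},{"dx": 0,"dy": 0,"dz": 0,"spin": 0}])

```text
time: 10.35
ee_pos: [0.558, -0.0293, 0.4045]
eef_rot: [0.026, 1.0, -0.001, 0.001]
ft_force: [-1.5, -6.8, 5.0]
width: 0.025
grip_force: 25.0
```

Run:
```python
from bench import imaging,telemetry
from h import *
s=telemetry.read_state(); print(s['ee_pos'],s['ft_force'],s['width'],s['grip_force'])
S=imaging.camera('side')
cv2.imwrite('pics/c3.png',cv2.resize(S['img'][180:330,260:480,::-1],(704,480)))
```

```text
[ 0.55802396 -0.02932338  0.40450614] [-1.46438834 -6.79144411  4.96499465] 0.024967564900251878 24.996520187705755
```

View pics/c3.png

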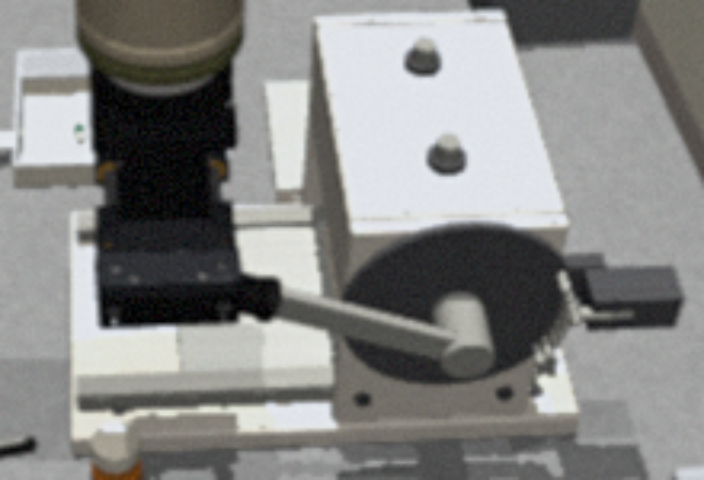

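```bash
cat >> h.py <<'E'
PX=np.array([.9987,-.05,0]);PY=np.array([.05,.9987,0]);O=np.array([.734,.129,0])
def onbar(c,p,off=-.169):
    o,d=ray(c,p); t=(off-(o-O)@PY)/(d@PY); X=o+t*d-O; return np.array([X@PX,X[2]])
def barang(c,picks):
    P=[onbar(c,p) for p in picks]; d=P[0]-P[1]; return np.arctan2(d[1],-d[0]),P
E
python3 - <<'E'
from h import *
S=pickle.load(open('side0.pkl','rb'))
f=lambda x,y:(260+x/3.2,180+y/3.2)
a,P=barang(S,[f(279,301),f(440,343)]); print('now th',.785-a,P)
g=S['img'].max(2); 
# rest: bar from grip (365,261) to hub (395,283)
print('rest',.785-barang(S,[(364.1,259.9),(317.3,227.5)])[0], onbar(S,(340.57,243.6),-.165), onbar(S,(404,287),-.165))
E
```

```text
now th 0.37417586811778125 [array([-0.09833944,  0.2157998 ]), array([0.00394956, 0.17124155])]
rest 3.149481216341985 [-0.11321503  0.2942472 ] [0.01831614 0.16628825]
```

The bar angle measures about 0.37 rad, which is the third click. Now the fourth.

move_arm(steps=[{"dx": 0.25,"dy": 0,"dz": 0.61,"spin": 0},{"dx": 0.23,"dy": 0,"dz": 0.62,"spin": 0},{"dx": 0.21,"dy": 0,"dz": 0.63,"spin": 0},{"dx": 0.18,"dy": 0,"dz": 0.64,"spin": 0},{"dx": 0,"dy": 0,"dz": 0,"spin": 0},{"dx": 0,"dy": 0,"dz": 0,"spin": 0},{"dx": 0,"dy": 0,"dz": 0,"spin": 0},{"dx": 0,"dy": 0,"dz": 0,"spin": 0}])

```text
time: 11.2
ee_pos: [0.5494, -0.0289, 0.3795]
eef_rot: [0.026, 1.0, -0.001, 0.001]
ft_force: [-1.6, -7.6, 4.7]
width: 0.0251
grip_force: 25.0
```

Run:
```python
from bench import imaging,telemetry
from h import *
s=telemetry.read_state(); print(s['ee_pos'],s['ft_force'],s['width'],s['grip_force'])
S=imaging.camera('side'); pickle.dump(S,open('s4.pkl','wb'))
cv2.imwrite('pics/c4.png',cv2.resize(S['img'][180:330,260:480,::-1],(704,480)))
```

```text
[ 0.54944333 -0.02886518  0.37951249] [-1.58932042 -7.56383584  4.68220407] 0.025062343514229764 24.996896255761385
```

View pics/c4.png

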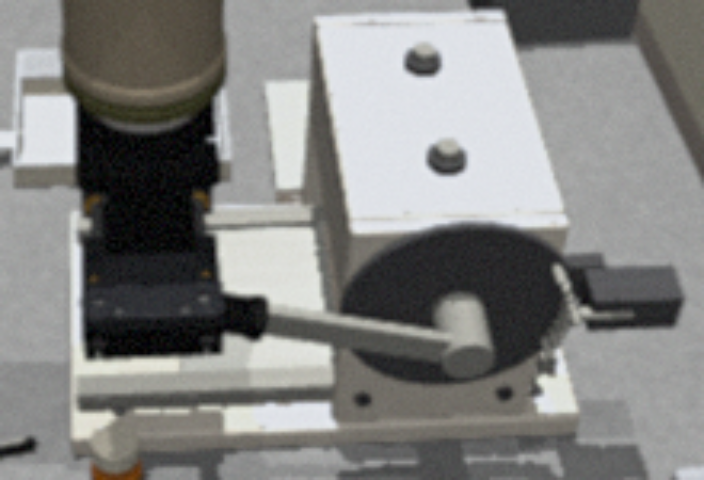

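Run:
```python
from h import *
f=lambda x,y:(260+x/3.2,180+y/3.2)
S=pickle.load(open('s4.pkl','rb'))
g=S['img'][:,:,::-1].max(2).astype(float)
# bar edges by column gradient
gg=cv2.GaussianBlur(g,(3,3),0)
for x in (348,354,360,366): print(x,gg[268:292,x].astype(int))
for pk in [[f(266,319),f(437,345)]]:
    a,P=barang(S,pk); print(.785-a,P)
    piv=np.array([.02,.16]); d=P[0]-piv; print('via pivot',.785-np.arctan2(d[1],-d[0]))
```

```text
348 [223 224 225 225 225 224 218 202 186 168 137 102  85  80  78  80  98 146
 198 222 224 224 224 222]
354 [223 224 226 226 225 225 225 220 205 188 166 132  98  82  78  78  81 102
 151 201 223 225 224 223]
360 [163 166 170 174 182 196 206 209 202 190 182 166 131  97  83  81  80  82
 104 156 206 226 227 224]
366 [ 90  89  87  86  84  78  74  71  68  80 119 159 164 131  97  81  79  80
  80  80  86  97 104 105]
0.5088982656805989 [array([-0.10558319,  0.19999669]), array([0.00226405, 0.16943942])]
via pivot 0.47666959638606105
```

Run:
```python
from h import *
S=pickle.load(open('s4.pkl','rb')); gg=cv2.GaussianBlur(S['img'].max(2).astype(float),(3,3),0)
def edge(x,lo,hi,lvl):
    c=gg[lo:hi,x]; i=np.where((c[:-1]>lvl)!=(c[1:]>lvl))[0][0]; return lo+i+(c[i]-lvl)/(c[i]-c[i+1])
for lo,hi,rng in [(275,286,range(346,372)),(281,292,range(346,362))]:
    pts=[]
    for x in rng:
        sh=int((x-348)*.157)
        try: pts.append((x,edge(x,lo+sh+(2 if lo<280 else 1),hi+sh-(2 if lo<280 else 0),125)))
        except IndexError: pass
    pts=np.array(pts); k=np.polyfit(pts[:,0],pts[:,1],1); r=pts[:,1]-np.polyval(k,pts[:,0])
    q=[(346,np.polyval(k,346)),(372,np.polyval(k,372))]
    print(k,r.std(),'theta',.785-barang(S,q)[0])
```

```text
[1.61036195e-01 2.22267615e+02] 0.05009720251085355 theta 0.4984472253437541
[1.49700261e-01 2.32455042e+02] 0.03744408751029037 theta 0.5093454918361638
```

move_arm(steps=[{"dx": 0.04,"dy": 0,"dz": 0.15,"spin": 0},{"dx": 0,"dy": 0,"dz": 0,"spin": 0},{"dx": 0,"dy": 0,"dz": 0,"spin": 0},{"dx": 0,"dy": 0,"dz": 0,"spin": 0},{"dx": 0,"dy": 0,"dz": 0,"spin": 0}])

```text
time: 11.75
ee_pos: [0.5491, -0.0289, 0.3785]
eef_rot: [0.026, 1.0, -0.001, 0.001]
ft_force: [-2.0, -7.1, 8.2]
width: 0.0248
grip_force: 25.0
```

```bash
python3 -c "
from bench import job
print(job.close_job())"
```

```text
the job is handed in; nothing more can be done
None
```

The job is handed in: the carrier is pushed home against its stop, and the gripper is holding the lever at its fourth click, measured at about 0.51 rad; the verdict was not reported back.

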